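Clamp a board test fixture evenly with a wing-nut wrench

ROBOT

A 6-joint arm with a two-finger parallel gripper is mounted at the origin on a cart in front of the work surface, level with it; the furniture and walls round the work are solid. World frame = base frame: x ahead of the robot, y to its left, z up, the work surface at z = 0. Lengths are in mm, angles in rad, forces in N, time in s.
With the tool pointing down it reaches from about 250 to 850 mm from the base axis. Payload 12.5 kg.
Tool frame: the origin (TCP) lies midway between the tips of the shut fingers; the grasp point (between the pads) lies 19 mm behind it (r.grasp_offset is the distance from the TCP to the grasp point, in mm); z points along the fingers, y is the line along which they close (so a half turn about z gives the same grasp; the last joint's range is limited). The gripper opens to 93 mm and grips with 3 to 60 N. Pads are 15 mm wide; open, the fingers measure 128 mm over their backs; the gripper's body (75 mm by 188 mm) begins 65 mm behind the grasp point.
Start: joints at [1.197, 0.351, 1.652, -0, 1.139, -0.085], TCP at [156.61, 527.217, 218.633] pointing down, gripper open.
Joint ranges: [-2.75, 2.75], [-0.79, 2.1], [0.01, 2.65], [-1.57, 4.71], [0.07, 3.14], [-2.87, 2.87]. Speed limits (rad/s): [2.22, 2.22, 2.79, 3.14, 3.14, 3.14].

INTERFACE

Orientations are given as [roll, pitch, yaw] about the fixed x, y, z axes, in that order (R = Rz(yaw) Ry(pitch) Rx(roll)).
In Python, from cell import sense, grab_frame, r gives the robot as it stands. The module is installed in compiled form; this text tells all that it offers.
- The arm moves only by the tool servo_tool, never from a script. Its argument "rows" is a list of rows, each a list of 7 numbers: the shift along the tool's x, y, z in mm, then the turn, a rotation vector about the tool's x, y, z in degrees, then the gripper's target within -1 to 1 (fully open at 1, half-way at 0, shut at -1). In form: [[x, y, z, rx, ry, rz, grip], ...]. A call has 1 to 12 rows; each row is the pose to reach, as a shift and turn from the pose commanded when the call began, along the tool's axes at that moment; what a row does not reach only later rows make up. A row lasts 1/8 s, in which the tool goes at most 62.5 mm and 10.7 degrees, less where a joint would pass 70% of its speed; a pose out of reach is approached as far as the arm can. A call with a gripper value outside its range is refused whole. The fingers move at their own pace and stop on an object; the grip force is fixed at half the most. Time passes only in rows, so rows that repeat a pose let the fingers close. It gives the time, the measured TCP pose, the force, the opening and the grip force at its end, in the units of the state.
- sense(): the state, without advancing time (a new reading comes with each control period).
- grab_frame(name): name is "side" or "top"; returns a dict with "color" (384x512x3 uint8, blue, green, red), "range_z" (384x512 float32, mm along the optical axis (not along the pixel's ray), 0 where there is no reading), "camera_matrix" (3x3 intrinsics, pixels), "eye" and "rotation" of the camera in the world. Camera axes: x right, y up, looking along -z (the intrinsics and any distortion apply to the point x, -y, -z); pixel columns grow to the right and rows downward; lengths in mm; the calibration is good to about 2 mm. A picture is of the moment at which its call begins.
- r.close_job(): hands the job in; it is judged then, once.
The state is a dict: "clock": time; "qpos": joint angles; "joint_vel": joint speeds; "effort": joint torques, N m; "position": TCP position; "eef_rot": TCP orientation; "contact_force": force on the tool from outside, world axes, zero at the start; "ft_torque": the same for the moment, N m; "width": opening from 0.0 (shut) to 1.0 (fully open); "finger_force": force on a finger pad.
Only numpy, scipy, OpenCV 4.12 (cv2) and the standard library are available. Lean on these libraries where they do the work, as an engineer would, in place of code of your own. Each camera call takes 0.05 s, during which the arm holds its last target. There are 200 camera calls.

TASK

Clamp the board evenly: with the four-pin wrench from the tray, turn the fixture's four wing nuts clockwise in two rounds, first each about halfway (some 45 degrees) and then each fully to its stop, in each round following the first nut with the one diagonally opposite before the other pair. Keep the gripper itself off the fixture and its nuts, leave the other things on the bench alone, and finally stand the wrench upright back in its tray.

Things in the scene. Friction and masses are not known exactly. Their poses are not given: they have to be found in the camera images.
- fixture: fixed board test fixture: aluminium base 120 x 190 mm on rubber feet, with a black clamp frame on it (top face 30 mm above the bench) and a circuit board in its window. Origin: centre of the underside, on the bench top. Its z axis is up, its y axis runs along the long (190 mm) side, positive to the robot's left at yaw 0; its x axis points away from the robot. The four wing nuts stand on the frame's top at x = +-36, y = +-66 mm; front is -x, left is +y.
- nut_front_left_seat (a point): point on the turning axis (vertical) of the front left wing nut, at its foot on the frame's top face, 30 mm above the bench. The nut stands 14 mm high above this point; two flat wings 5 mm thick, 36 mm from tip to tip, occupy 5.5 to 14 mm above it; hub 14 mm across. The nut turns but does not rise or sink.
- nut_front_left (a joint): angle of the front left wing nut in rad, growing clockwise seen from above (tightening). At 0 (loose) its wings lie along the fixture's long y axis; at 1.57 (90 degrees, hard stop, tight) they lie across it, along the fixture's x axis. Starts between 0 and 0.2. Stays where it is left; turning takes about 0.06 N m.
- nut_front_right_seat (a point): point on the turning axis (vertical) of the front right wing nut, at its foot on the frame's top face, 30 mm above the bench. The nut stands 14 mm high above this point; two flat wings 5 mm thick, 36 mm from tip to tip, occupy 5.5 to 14 mm above it; hub 14 mm across. The nut turns but does not rise or sink.
- nut_front_right (a joint): angle of the front right wing nut in rad, growing clockwise seen from above (tightening). At 0 (loose) its wings lie along the fixture's long y axis; at 1.57 (90 degrees, hard stop, tight) they lie across it, along the fixture's x axis. Starts between 0 and 0.2. Stays where it is left; turning takes about 0.06 N m.
- nut_back_left_seat (a point): point on the turning axis (vertical) of the back left wing nut, at its foot on the frame's top face, 30 mm above the bench. The nut stands 14 mm high above this point; two flat wings 5 mm thick, 36 mm from tip to tip, occupy 5.5 to 14 mm above it; hub 14 mm across. The nut turns but does not rise or sink.
- nut_back_left (a joint): angle of the back left wing nut in rad, growing clockwise seen from above (tightening). At 0 (loose) its wings lie along the fixture's long y axis; at 1.57 (90 degrees, hard stop, tight) they lie across it, along the fixture's x axis. Starts between 0 and 0.2. Stays where it is left; turning takes about 0.06 N m.
- nut_back_right_seat (a point): point on the turning axis (vertical) of the back right wing nut, at its foot on the frame's top face, 30 mm above the bench. The nut stands 14 mm high above this point; two flat wings 5 mm thick, 36 mm from tip to tip, occupy 5.5 to 14 mm above it; hub 14 mm across. The nut turns but does not rise or sink.
- nut_back_right (a joint): angle of the back right wing nut in rad, growing clockwise seen from above (tightening). At 0 (loose) its wings lie along the fixture's long y axis; at 1.57 (90 degrees, hard stop, tight) they lie across it, along the fixture's x axis. Starts between 0 and 0.2. Stays where it is left; turning takes about 0.06 N m.
- wrench: loose upright four-pin wrench, 76 mm high, 0.16 kg. Origin: centre of its foot at the pin tips, z up. Pins 12 mm thick (tips taper to 7), 18 mm long, at x, y = +-11 mm: the 10 mm gaps along its x and y axes drop over the wings (fits every 90 degrees, 0.2 rad play each way; lower till the tips are 4 mm above the frame). Disc 44 mm wide at 18 to 28 mm; handle 40 (x) by 18 (y) mm from 28 to 76 mm: grip the 18 mm.
- tool_tray: fixed open grey tray 92 x 92 x 14 mm, walls 4 mm, floor about 4 mm thick, beside the fixture on its left or right. Origin: centre of its underside on the bench. The wrench starts in it, within 10 mm of its middle. A tall microscope (0.41 m) stands behind the left side of the work: swing the arm in front of it.
- screw_dish: round shallow metal dish with tiny screws, 66 mm across, 13 mm high, origin under its centre; stands on the other side of the fixture from the tray; a bystander
- flight_battery: battery pack, 74x41x28 mm, behind on the left; a bystander
- gimbal_cover: grey moulded guard, 66x58x42 mm, behind on the left; a bystander
Not all that is in view belongs to the job. There is more than one size of the wrench; the one meant has the size given above.

How it is judged (in metres and radians):
On the way, in this order (a step that is already met when the one before it is completed fails the run):
1. first round: all four nuts turned about halfway (between 0.4 and 1.2 rad) (value of joint nut_front_left between 0.4 and 1.2 rad and value of joint nut_front_right between 0.4 and 1.2 rad and value of joint nut_back_left between 0.4 and 1.2 rad and value of joint nut_back_right between 0.4 and 1.2 rad), for 0.05 s.
2. second round: all four nuts tight (beyond 1.4 rad) (value of joint each of nut_front_left, nut_front_right, nut_back_left, nut_back_right above 1.4 rad), for 0.2 s.
At the end, for the whole second after the job is handed in: All four nuts stand beyond 1.4 rad (the stop is at 1.57), and the wrench stands upright (within 0.1 rad) at rest on the floor of its tray, its foot within 28 mm of the tray's middle (all of step 2 and horizontal distance between wrench and tool_tray below 0.028 m and height (world z) of wrench below 0.012 m and angle between wrench's own z axis and vertical below 0.1 rad and linear speed of wrench below 0.02 m/s); the robot touches nothing.
It fails at once if a nut is turned past 1.2 rad while another has not had its first turn (is still below 0.4 rad) (value of joint any of nut_front_left, nut_front_right, nut_back_left, nut_back_right above 1.2 rad and value of joint any of nut_front_left, nut_front_right, nut_back_left, nut_back_right below 0.4 rad).
It fails at once if first round out of cross order: two neighbouring nuts beyond 0.4 rad while the other two are below it ((value of joint each of nut_front_left, nut_front_right above 0.4 rad and value of joint each of nut_back_left, nut_back_right below 0.4 rad) or (value of joint each of nut_front_right, nut_back_right above 0.4 rad and value of joint each of nut_front_left, nut_back_left below 0.4 rad) or (value of joint each of nut_back_right, nut_back_left above 0.4 rad and value of joint each of nut_front_left, nut_front_right below 0.4 rad) or (value of joint each of nut_back_left, nut_front_left above 0.4 rad and value of joint each of nut_front_right, nut_back_right below 0.4 rad)).
It fails at once if second round out of cross order: two neighbouring nuts beyond 1.4 rad while the other two are below it ((value of joint each of nut_front_left, nut_front_right above 1.4 rad and value of joint each of nut_back_left, nut_back_right below 1.4 rad) or (value of joint each of nut_front_right, nut_back_right above 1.4 rad and value of joint each of nut_front_left, nut_back_left below 1.4 rad) or (value of joint each of nut_back_right, nut_back_left above 1.4 rad and value of joint each of nut_front_left, nut_front_right below 1.4 rad) or (value of joint each of nut_back_left, nut_front_left above 1.4 rad and value of joint each of nut_front_right, nut_back_right below 1.4 rad)).
It fails at once if the fingers press the fixture or its nuts by more than 2 N (contact force between the fingers and fixture above 2 N).
It fails at once if a bystander is moved by more than 30 mm (distance of any of screw_dish, flight_battery, gimbal_cover from where it was at the start of the episode above 0.03 m).
It also fails if it takes over 72 s, if anything falls off the work surface, if the arm or the gripper's body presses on something with over 40 N, if the wrist force passes 120 N, or if a joint passes its speed limit or range.

## Working session

There is one attempt and no reset: what is moved stays moved. The work goes in short steps, Python scripts to look and compute and a tool call to move; the robot and the scene stay as the last step left them, time stands still between calls to the robot, and variables do not carry over. Pictures are saved under pics/ and viewed, at most 10 in all, crops included, and the job is handed in when it is done.

Besides the shell and the picture viewer there is one more tool, called after "Call:" as name([rows], argument=value, ...), one row to a line, values as JSON. servo_tool: Moves the arm, as the interface text tells. Its arguments: {"type":"object","properties":{"rows":{"type":"array"}},"required":["rows"]}

```bash
mkdir -p pics
cat > h.py <<'E'
import numpy as np, cv2, sys
from cell import sense, grab_frame, r
def cloud(f):
    K=np.array(f["camera_matrix"]); z=f["range_z"]; h,w=z.shape
    u,v=np.meshgrid(np.arange(w),np.arange(h))
    P=np.stack([(u-K[0,2])/K[0,0]*z,-(v-K[1,2])/K[1,1]*z,-z],-1)
    W=P@np.array(f["rotation"]).T+np.array(f["eye"]); W[z<=0]=np.nan
    return W
E
python3 - <<'E'
from h import *
print(sense())
a=[]
for n in("top","side"):
    f=grab_frame(n); print(n,f["eye"],np.array(f["rotation"]).round(3).tolist(),np.array(f["camera_matrix"]).tolist(),[k for k in f])
    cv2.imwrite(f"pics/{n}0.png",cv2.resize(f["color"],(800,600),interpolation=cv2.INTER_CUBIC))
    np.savez(f"{n}0.npz",W=cloud(f),c=f["color"])
E
```

```text
{'clock': 0.0, 'qpos': array([ 1.19736950e+00,  3.51240744e-01,  1.65240499e+00, -1.12241168e-05,
        1.13907773e+00, -8.46083427e-02]), 'joint_vel': array([ 0.00184428, -0.00090651, -0.00089213, -0.00157033,  0.00128583,
       -0.00026859]), 'effort': array([-5.03358060e-04, -4.97311485e+01, -2.85258490e+01,  6.98916265e-02,
        2.55383912e-02, -1.13667945e-04]), 'position': array([156.51262204, 526.91619773, 218.10621423]), 'eef_rot': array([-3.14046503e+00, -8.54092399e-05,  2.85277883e+00]), 'contact_force': array([ 0.29231831,  0.07415145, -0.03706541]), 'ft_torque': array([-0.00303431, -0.03011814, -0.01269782]), 'finger_force': 0.0, 'width': 1.0003458894826291}
top [ 306.88543531  -41.45744077 1085.07910101] [0.134, -0.021, -1.564] [[379.8451177927126, 0.0, 255.41583183301353], [0.0, 379.8451177927126, 197.49414706212576], [0.0, 0.0, 1.0]] ['color', 'range_z', 'camera_matrix', 'eye', 'rotation']Traceback (most recent call last):
  File "<stdin>", line 7, in <module>
  File "h.py", line 7, in cloud
    W=P@np.array(f["rotation"]).T+np.array(f["eye"]); W[z<=0]=np.nan
      ~~~~~~~~~~~~~~~~~~~~~~~~~~~^~~~~~~~~~~~~~~~~~~
ValueError: operands could not be broadcast together with shapes (384,512) (3,)
```

View pics/top0.png

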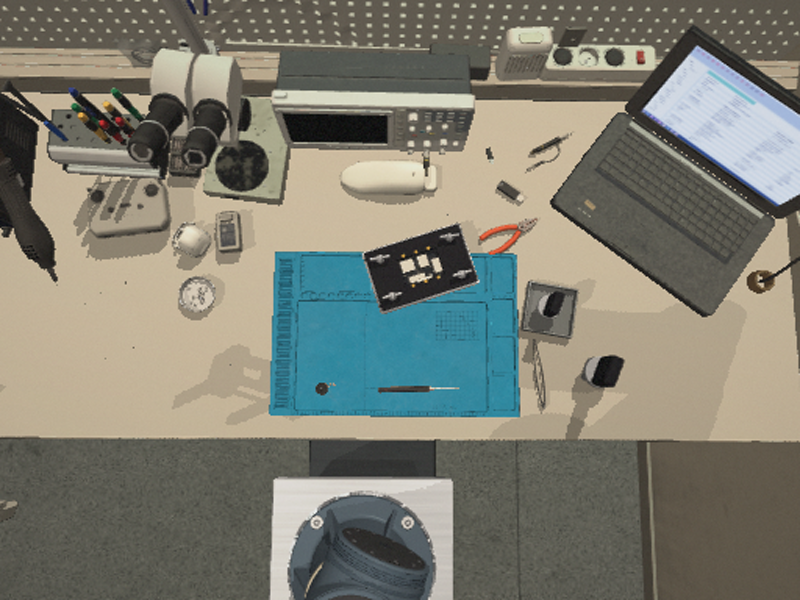

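The top view shows the fixture at about (420,268), a tray holding a wrench at (549,308), and a second wrench-like thing on the bare bench at (604,370). The dish is at (197,295). `rotation` is a 3-vector, so I'll fix the helper.

```bash
cat > h.py <<'E'
import numpy as np, cv2
from scipy.spatial.transform import Rotation as Ro
from cell import sense, grab_frame, r
def cloud(f):
    K=np.array(f["camera_matrix"]); z=f["range_z"]; h,w=z.shape
    u,v=np.meshgrid(np.arange(w),np.arange(h))
    P=np.stack([(u-K[0,2])/K[0,0]*z,-(v-K[1,2])/K[1,1]*z,-z],-1)
    W=P@Ro.from_euler("xyz",f["rotation"]).as_matrix().T+np.array(f["eye"]); W[z<=0]=np.nan
    return W
E
python3 - <<'E'
from h import *
for n in("top","side"):
    f=grab_frame(n); print(n,f["eye"],f["rotation"],f["camera_matrix"][0])
    W=cloud(f); np.savez(f"{n}0.npz",W=W,c=f["color"])
    if n=="side": cv2.imwrite("pics/side0.png",cv2.resize(f["color"],(800,600),interpolation=cv2.INTER_CUBIC))
    if n=="top":
        for u,v in((300,400),(500,380),(330,290),(650,390),(100,360),(440,400),(420,265),(549,303),(604,370),(604,360),(525,330)):
            print(u,v,W[int(v*.64),int(u*.64)].round(1))
        # close-up rectified crops
        c=f["color"]; 
        cr=cv2.resize(c[135:260,225:410],None,fx=4.3,fy=4.3,interpolation=cv2.INTER_CUBIC); cv2.imwrite("pics/crop0.png",cr)
E
```

```text
top [ 306.88543531  -41.45744077 1085.07910101] [ 0.13364176 -0.02124717 -1.56442188] [379.84511779   0.         255.41583183]
300 400 [285.2 113.6   2.1]
500 380 [ 323.8 -247.6    3.7]
330 290 [487.6  64.7   3.2]
650 390 [ 308.7 -523.     0.8]
100 360 [355.6 476.9  -2.4]
440 400 [ 286.7 -136.6    5.2]
420 265 [532.1 -98.5  23.5]
549 303 [ 460.1 -325.1   57.8]
604 370 [ 342.1 -407.    86.1]
604 360 [ 359.  -416.2   62.6]
525 330 [ 414.7 -293.6   10.8]
side [491.09311311 677.657433   644.91840613] [ 0.90584596 -0.0220887   3.12049276] [351.86743399   0.         258.43212667]
```

View pics/side0.png

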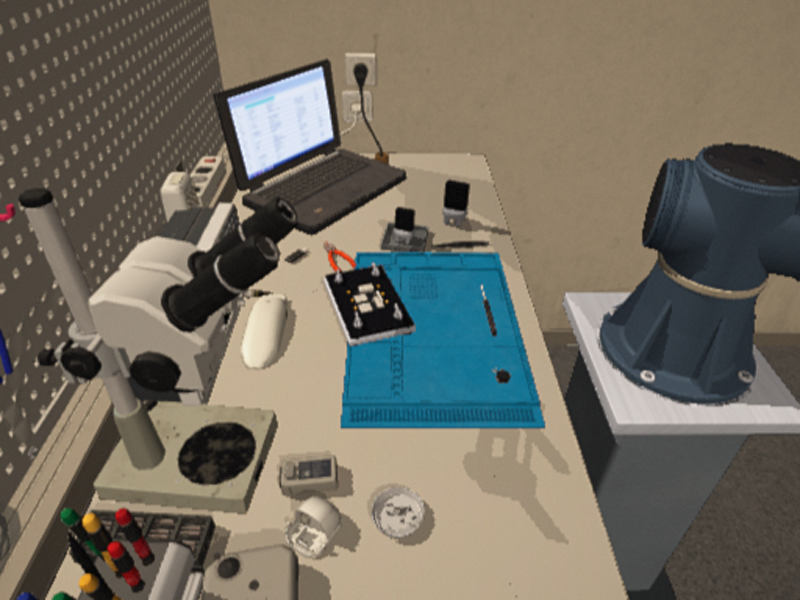

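View pics/crop0.png

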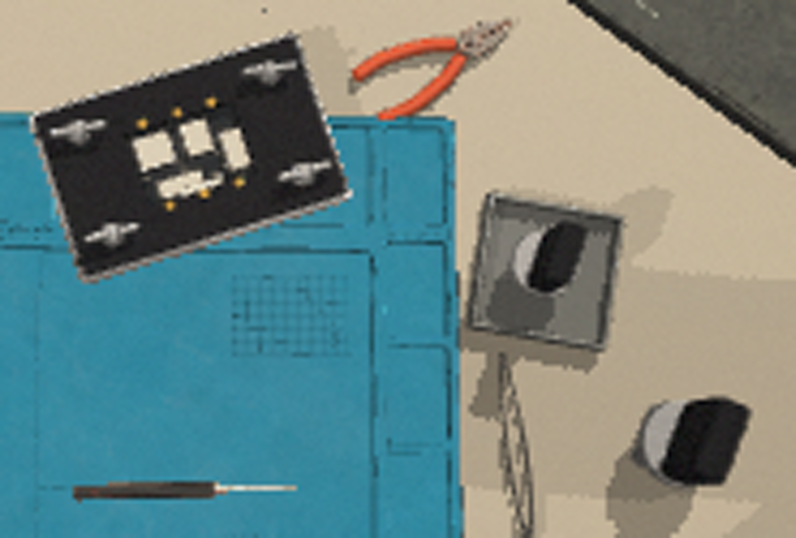

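Candidates: the wrench in the tray (crop 555,257) and a look-alike standing on the bench (crop 705,440), which is visibly bigger. The description picks the one in the tray. Next I'll measure the wrench, tray and nuts in both views.

```bash
cat >> h.py <<'E'
def ray(f,u,v,z):
    K=np.array(f["camera_matrix"]); d=np.stack([(u-K[0,2])/K[0,0],-(v-K[1,2])/K[1,1],-np.ones_like(u)],-1)
    d=d@Ro.from_euler("xyz",f["rotation"]).as_matrix().T; e=np.array(f["eye"])
    return e+d*((z-e[2])/d[...,2])[...,None]
E
python3 - <<'E'
from h import *
for n in("top","side"):
    f=grab_frame(n); W=cloud(f); c=f["color"].astype(int); g=c.sum(-1)/3; X,Y,Z=W[...,0],W[...,1],W[...,2]
    v,u=np.mgrid[:384,:512].astype(float)
    sat=c.max(-1)-c.min(-1)
    b=(X>250)&(X<700)&(Y>-330)&(Y<200)&(abs(Z)<12)
    A=np.c_[X[b],Y[b],np.ones(b.sum())]; k=np.linalg.lstsq(A,Z[b],rcond=None)[0]; res=Z[b]-A@k
    print(n,"bench",(k*[100,100,1]).round(2),"std",res.std().round(2),"z@fix",(k@[530,-100,1]).round(2),"z@tray",(k@[450,-320,1]).round(2))
    # fixture frame: dark, within region
    fm=(X>440)&(X<620)&(Y>-240)&(Y<30)&(Z>15)&(Z<60)
    pr=ray(f,u,v,30.)
    dk=(fm&(g<60)).astype(np.uint8)
    cnt=max(cv2.findContours(cv2.morphologyEx(dk,cv2.MORPH_CLOSE,np.ones((9,9))),cv2.RETR_EXTERNAL,cv2.CHAIN_APPROX_NONE)[0],key=cv2.contourArea)[:,0]
    rc=cv2.minAreaRect(pr[cnt[:,1],cnt[:,0],:2].astype(np.float32)); print(" frame rect",np.round(rc[0],1),np.round(rc[1],1),round(rc[2],2),"Z med",np.nanmedian(Z[dk>0]).round(1))
    # bright blobs on frame
    inner=cv2.fillPoly(np.zeros((384,512),np.uint8),[cv2.boxPoints(cv2.minAreaRect(cnt)).astype(int)],1); inner=cv2.erode(inner,np.ones((3,3)))
    m=(inner>0)&(g>75)&(sat<40)
    nl,L,st,ce=cv2.connectedComponentsWithStats(m.astype(np.uint8))
    pn=ray(f,u,v,41.)
    for i in range(1,nl):
        if st[i,4]<8: continue
        p=pn[L==i][:,:2]; w,V=np.linalg.eigh(np.cov(p.T)); a=np.degrees(np.arctan2(V[1,1],V[0,1]))
        print("  blob",ce[i].round(1),st[i,4],"xy",((p.max(0)+p.min(0))/2).round(1),p.mean(0).round(1),"ang",a.round(1),"zmax",np.nanmax(Z[L==i]).round(1))
    # wrenches
    for nm,(x0,x1,y0,y1) in dict(tray=(395,520,-385,-275),decoy=(290,400,-460,-360)).items():
        q=(X>x0)&(X<x1)&(Y>y0)&(Y<y1)
        zt=np.nanpercentile(Z[q],99); t=q&(Z>zt-8)
        rc=cv2.minAreaRect(W[t][:,:2].astype(np.float32)); print(nm,"ztop",zt.round(1),"handle top",np.round(rc[0],1),np.round(rc[1],1),round(rc[2],1),t.sum())
        d=q&(Z>24)&(Z<36)&(g>90); 
        if d.sum(): print("   disc",W[d].mean(0).round(1),np.ptp(W[d],0).round(1))
    q=(X>395)&(X<520)&(Y>-385)&(Y<-270)&(Z>9)&(Z<20)&(sat<30)
    rc=cv2.minAreaRect(W[q][:,:2].astype(np.float32)); print("tray rect",np.round(rc[0],1),np.round(rc[1],1),round(rc[2],1))
    np.save(n+"W.npy",W)
E
```

```text
top bench [-0.78 -0.22  5.9 ] std 3.18 z@fix 1.99 z@tray 3.09
 frame rect [526.1 -99.7] [110.8 182.1] 18.42 Z med 29.6
  blob [287.2 150.8] 35 xy [ 580.9 -151.2] [ 581.4 -151.8] ang 99.5 zmax 46.6
  blob [242.5 164.8] 38 xy [539.1 -25.9] [539.5 -25.9] ang 102.5 zmax 48.4
  blob [274.5 167.9] 113 xy [ 530.  -115.8] [ 531.7 -115.8] ang 69.6 zmax 36.2
  blob [260.4 169.6] 76 xy [526.7 -76.5] [526.5 -76.2] ang 108.7 zmax 30.2
  blob [295.3 174.6] 38 xy [ 513.6 -174.7] [ 513.2 -174.1] ang 109.3 zmax 47.5
  blob [268.1 177.3] 70 xy [504.2 -99. ] [504.8 -97.8] ang 102.6 zmax 31.5
  blob [250.9 188.7] 39 xy [471.2 -50.3] [471.9 -50. ] ang 104.7 zmax 47.3
tray ztop 81.3 handle top [ 455.6 -333.1] [17.9 39.4] 69.1 98
   disc [ 456.7 -322.5   31.4] [39.8 43.4  8.9]
decoy ztop 100.9 handle top [ 339.  -419.2] [23.9 50.9] 66.2 172
   disc [ 345.8 -405.    34.4] [55.2 26.7  6.7]
tray rect [ 454.7 -333.5] [104.9  92.2] 80.4
side bench [-0.83 -0.38  7.45] std 2.59 z@fix 3.45 z@tray 4.94
 frame rect [527.1 -96.7] [111.  189.9] 18.33 Z med 30.9
  blob [239.7 172.3] 30 xy [ 514.5 -173.1] [ 515.1 -171.5] ang 98.8 zmax 46.9
  blob [222.5 172.6] 8 xy [ 565.8 -169.7] [ 565.7 -169.1] ang -161.5 zmax 32.9
  blob [216.1 177.4] 23 xy [ 582.7 -147.3] [ 582.7 -145.2] ang 96.1 zmax 47.5
  blob [232.6 189.2] 105 xy [534.4 -88.1] [533. -91.] ang 89.7 zmax 33.9
  blob [241.8 191.4] 41 xy [508.3 -82.8] [507.6 -80.9] ang 100.0 zmax 29.3
  blob [253.9 199.4] 35 xy [474.4 -50.6] [474.7 -46.7] ang 95.6 zmax 45.9
  blob [228.2 204.9] 37 xy [541.2 -27.6] [542.1 -23.5] ang 96.9 zmax 46.6
  blob [235.1 215.8] 67 xy [517.9  19. ] [522.6  18.5] ang -154.6 zmax 24.5
tray ztop 81.3 handle top [ 455.9 -331.8] [17.2 38. ] 67.4 51
   disc [ 461.5 -319.7   30.4] [36.3 25.4 10.9]
decoy ztop 100.6 handle top [ 340.4 -417.3] [22.  49.9] 62.4 63
   disc [ 349.7 -403.6   31.8] [52.5 27.7 10.9]
tray rect [ 457.4 -330. ] [120.5 109.1] 1.0
```

The tray wrench tops out at about 80 mm, which matches 4 + 76. The bench look-alike is about 100 mm, so I'm taking the one in the tray. Next move is to go above it.

Call:
servo_tool([
  [-531.6,-738.7,0,0,0,5,0.3],
  [-531.6,-738.7,0,0,0,5,0.3],
  [-531.6,-738.7,0,0,0,5,0.3],
  [-531.6,-738.7,0,0,0,5,0.3],
  [-531.6,-738.7,0,0,0,5,0.3],
  [-531.6,-738.7,0,0,0,5,0.3],
  [-531.6,-738.7,40,0,0,5,0.3],
  [-531.6,-738.7,40,0,0,5,0.3],
  [-531.6,-738.7,60,0,0,5,0.3],
  [-531.6,-738.7,70,0,0,5,0.3],
  [-531.6,-738.7,78,0,0,5,0.3],
  [-531.6,-738.7,78,0,0,5,0.3],
])

```text
clock: 1.75
position: [402.4, -180.1, 169.8]
eef_rot: [3.142, 0.001, 2.765]
contact_force: [0.5, -0.0, 0.5]
width: 0.652
finger_force: 0.0
```

```bash
cat >> h.py <<'E'
def delta(x,y,z,psi):
    s=sense(); p=s["position"]; q=np.degrees(s["eef_rot"][2]); a=np.radians(q); d=np.array([x,y,z])-p
    t=[d[0]*np.cos(a)+d[1]*np.sin(a), d[0]*np.sin(a)-d[1]*np.cos(a), -d[2], (q-psi+180)%360-180]
    print("t",round(s["clock"],2),"pos",p.round(1),"rpy",np.degrees(s["eef_rot"]).round(1),"q",s["qpos"].round(2),"w",round(s["width"],3),"F",s["contact_force"].round(1),"T",s["ft_torque"].round(2),"-> move",np.round(t,1))
E
python3 -c "
from h import *
delta(455.8,-332.3,140,158.5)"
```

```text
t 1.75 pos [ 402.4 -180.1  169.8] rpy [180.    0.  158.4] q [-0.53  0.22  1.97  0.    0.95 -1.72] w 0.652 F [ 0.5 -0.   0.5] T [-0.   -0.07  0.02] -> move [-1.057e+02 -1.219e+02  2.980e+01 -1.000e-01]
```

Call:
servo_tool([
  [0,0,0,0,0,0,0.3],
  [0,0,0,0,0,0,0.3],
])

```text
clock: 2.0
position: [401.6, -177.3, 169.9]
eef_rot: [3.141, -0.001, 2.765]
contact_force: [-0.6, 0.6, -0.0]
width: 0.65
finger_force: 0.0
```

```bash
python3 -c "
from h import *
delta(455.8,-332.3,140,158.5)"
```

```text
t 2.0 pos [ 401.6 -177.3  169.9] rpy [ 1.800e+02 -1.000e-01  1.584e+02] q [-0.52  0.21  1.98  0.    0.95 -1.72] w 0.65 F [-0.6  0.6 -0. ] T [-0.05  0.02 -0.02] -> move [-1.074e+02 -1.242e+02  2.990e+01 -1.000e-01]
```

Lag is small. I'll go on over the wrench and take a look.

Call:
servo_tool([
  [-107.4,-124.2,30,0,0,0,0.3],
  [-107.4,-124.2,30,0,0,0,0.3],
  [-107.4,-124.2,30,0,0,0,0.3],
  [-107.4,-124.2,30,0,0,0,0.3],
  [-107.4,-124.2,30,0,0,0,0.3],
])

```text
clock: 2.62
position: [456.3, -331.1, 140.4]
eef_rot: [3.141, -0.0, 2.767]
contact_force: [0.2, 0.8, 1.1]
width: 0.648
finger_force: 0.0
```

```bash
python3 -c "
from h import *
delta(455.8,-332.3,44,158.5)
f=grab_frame('side'); cv2.imwrite('pics/s1.png',cv2.resize(f['color'][90:190,220:340],None,fx=5,fy=5,interpolation=cv2.INTER_CUBIC))"
```

```text
t 2.62 pos [ 456.3 -331.1  140.4] rpy [180.   -0.  158.5] q [-0.71  0.47  1.69  0.    0.99 -1.91] w 0.648 F [0.2 0.8 1.1] T [-0.03  0.04 -0.04] -> move [ 0.  -1.3 96.4  0. ]
```

View pics/s1.png

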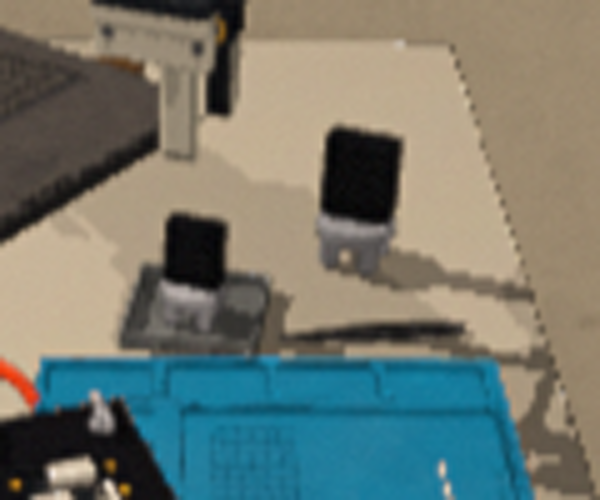

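The side crop shows the open fingers at (180,110) directly above the tray wrench at (195,250), and the larger look-alike at (360,180). Lowering and gripping now.

Call:
servo_tool([
  [0,-1,48,0,0,0,0.3],
  [0,-1,85,0,0,0,0.3],
  [0,-1,96,0,0,0,0.3],
  [0,-1,96,0,0,0,0.3],
  [0,-1,96,0,0,0,-1],
  [0,-1,96,0,0,0,-1],
  [0,-1,96,0,0,0,-1],
  [0,-1,96,0,0,0,-1],
  [0,-1,96,0,0,0,-1],
  [0,-1,96,0,0,0,-1],
])

```text
clock: 3.92
position: [456.0, -333.7, 44.2]
eef_rot: [-3.142, 0.0, 2.766]
contact_force: [-1.9, 0.5, 1.4]
width: 0.189
finger_force: 30.0
```

```bash
python3 -c "
from h import *
delta(455.8,-332.3,144,158.5)"
```

```text
t 3.92 pos [ 456.  -333.7   44.2] rpy [-180.     0.   158.5] q [-0.71  0.61  1.74 -0.    0.79 -1.91] w 0.189 F [-1.9  0.5  1.4] T [0.03 0.09 0.04] -> move [  0.7   1.3 -99.8  -0. ]
```

Gripped: opening is about 17.6 mm at 30 N. Lifting and carrying it to hover over the front right nut, with ψ at about 102.5°.

Call:
servo_tool([
  [0,0,-40,0,0,0,-1],
  [0,0,-76,0,0,0,-1],
  [4.8,30,-76,0,0,10,-1],
  [4.8,70,-76,0,0,20,-1],
  [4.8,110,-76,0,0,30,-1],
  [4.8,150,-76,0,0,40,-1],
  [4.8,170.4,-76,0,0,50,-1],
  [4.8,170.4,-76,0,0,56,-1],
  [4.8,170.4,-76,0,0,56,-1],
  [4.8,170.4,-76,0,0,56,-1],
])

```text
clock: 5.18
position: [513.9, -173.6, 120.0]
eef_rot: [-3.141, -0.0, 1.79]
contact_force: [0.3, 0.5, -1.2]
width: 0.19
finger_force: 30.0
```

Run:
```python
from h import *
delta(514,-173.4,78.5,102.5)
zt=None
for n in('top','side'):
    f=grab_frame(n); W=cloud(f); X,Y,Z=W[...,0],W[...,1],W[...,2]; g=f['color'].mean(-1)
    q=(abs(X-514)<45)&(abs(Y+173)<45)&(Z>60)&(Z<112)
    d=q&(Z>92)&(Z<112)&(g>90)
    print(n,'disc',d.sum(),W[d].mean(0).round(1) if d.sum() else '', [np.nanmin(W[d],0).round(1),np.nanmax(W[d],0).round(1)] if d.sum() else '')
    np.save(n+'1.npy',W)
    c=f['color'][130:220,220:330] if n=='top' else f['color'][100:220,190:310]
    cv2.imwrite(f'pics/h_{n}.png',cv2.resize(c,(540,int(540*c.shape[0]/c.shape[1])),interpolation=cv2.INTER_CUBIC))
a,b=cv2.imread('pics/h_top.png'),cv2.imread('pics/h_side.png')
cv2.imwrite('pics/h.png',cv2.resize(np.vstack([a,b]),None,fx=.6,fy=.6))
```

```text
t 5.17 pos [ 513.9 -173.6  120. ] rpy [-180.    -0.   102.6] q [-0.41  0.46  1.76 -0.    0.92 -0.63] w 0.19 F [ 0.3  0.5 -1.2] T [-0.04  0.07  0.08] -> move [ 0.2  0.2 41.5  0.1]
top disc 0  
side disc 92 [ 514.7 -165.   104.8] [array([ 493.8, -185.8,   92.3]), array([ 533.7, -153.3,  111.6])]
```

View pics/h.png

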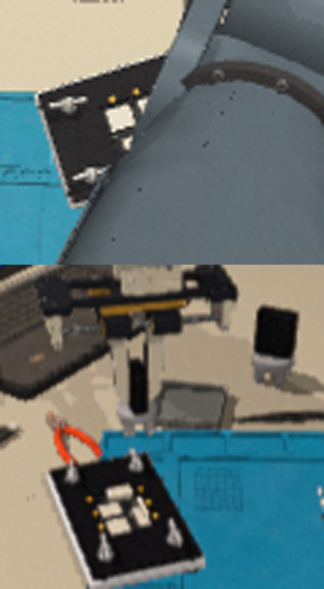

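The side view shows the wrench held vertical over the front right nut; its disc centre x of 514 matches that nut's 514 in the same view. Lowering while watching the force.

Call:
servo_tool([
  [0,0,25,0,0,0,-1],
  [0,0,34,0,0,0,-1],
  [0,0,38,0,0,0,-1],
  [0,0,41,0,0,0,-1],
  [0,0,41,0,0,0,-1],
])

```text
clock: 5.9
position: [514.2, -173.5, 79.4]
eef_rot: [3.141, 0.0, 1.788]
contact_force: [0.6, -0.4, -1.4]
width: 0.19
finger_force: 30.0
```

```bash
python3 -c "
from h import *
delta(514,-173.4,75,102.5)"
```

```text
t 5.9 pos [ 514.2 -173.5   79.4] rpy [180.    0.  102.5] q [-0.41  0.52  1.78 -0.    0.83 -0.63] w 0.19 F [ 0.6 -0.4 -1.4] T [-0.07  0.07 -0.01] -> move [ 0.1 -0.2  4.4 -0. ]
```

Call:
servo_tool([
  [0,0,4.4,0,0,0,-1],
  [0,0,4.4,0,0,0,-1],
  [0,0,4.4,0,0,10,-1],
  [0,0,4.4,0,0,20,-1],
  [0,0,4.4,0,0,30,-1],
  [0,0,4.4,0,0,40,-1],
  [0,0,4.4,0,0,48,-1],
  [0,0,4.4,0,0,48,-1],
])

```text
clock: 6.9
position: [515.4, -173.6, 75.3]
eef_rot: [3.139, -0.001, 0.948]
contact_force: [4.7, 1.9, -1.5]
width: 0.194
finger_force: 30.0
```

```bash
python3 -c "
from h import *
delta(514,-173.4,75,62.5)"
```

```text
t 6.9 pos [ 515.4 -173.6   75.3] rpy [ 1.798e+02 -1.000e-01  5.430e+01] q [-0.41  0.53  1.78  0.    0.82  0.21] w 0.194 F [ 4.7  1.9 -1.5] T [ 0.11 -0.91  0.05] -> move [-0.7 -1.3  0.3 -8.2]
```

Call:
servo_tool([
  [0,0,0,0,0,-8,-1],
  [0,0,0,0,0,-8,-1],
  [0,0,-20,0,0,-8,-1],
  [0,0,-45,0,0,-8,-1],
  [0,0,-45,0,0,-8,-1],
])

```text
clock: 7.52
position: [514.8, -173.8, 121.0]
eef_rot: [3.139, -0.0, 1.088]
contact_force: [-0.0, 0.5, -1.8]
width: 0.196
finger_force: 30.0
```

```bash
python3 -c "
from h import *
delta(541.6,-25.4,110,102.5)"
```

```text
t 7.53 pos [ 514.8 -173.8  121. ] rpy [179.8  -0.   62.3] q [-0.41  0.46  1.76  0.    0.92  0.07] w 0.196 F [-0.   0.5 -1.8] T [-0.03  0.15 -0.02] -> move [143.8 -45.3  11.  -40.2]
```

Call:
servo_tool([
  [40,-12,0,0,0,-10,-1],
  [90,-28,0,0,0,-20,-1],
  [143.8,-45.3,0,0,0,-30,-1],
  [143.8,-45.3,0,0,0,-40,-1],
  [143.8,-45.3,11,0,0,-40,-1],
  [143.8,-45.3,25,0,0,-40,-1],
  [143.8,-45.3,35,0,0,-40,-1],
  [143.8,-45.3,35,0,0,-40,-1],
])

```text
clock: 8.52
position: [539.8, -25.3, 83.5]
eef_rot: [-3.14, -0.001, 1.786]
contact_force: [-0.1, 0.0, -1.5]
width: 0.191
finger_force: 30.0
```

Run:
```python
from h import *
delta(541.6,-25.4,75,102.5)
for n in('top','side'):
    f=grab_frame(n); c=f['color'][120:220,200:330] if n=='top' else f['color'][120:240,180:310]
    cv2.imwrite(f'pics/h_{n}.png',cv2.resize(c,(540,int(540*c.shape[0]/c.shape[1])),interpolation=cv2.INTER_CUBIC))
a,b=cv2.imread('pics/h_top.png'),cv2.imread('pics/h_side.png')
cv2.imwrite('pics/h2.png',cv2.resize(np.vstack([a,b]),None,fx=.65,fy=.65))
```

```text
t 8.53 pos [539.8 -25.3  83.5] rpy [-179.9   -0.   102.3] q [-0.13  0.51  1.79 -0.    0.84 -0.35] w 0.191 F [-0.1  0.  -1.5] T [-0.11  0.05  0.04] -> move [-0.5  1.8  8.5 -0.2]
```

View pics/h2.png

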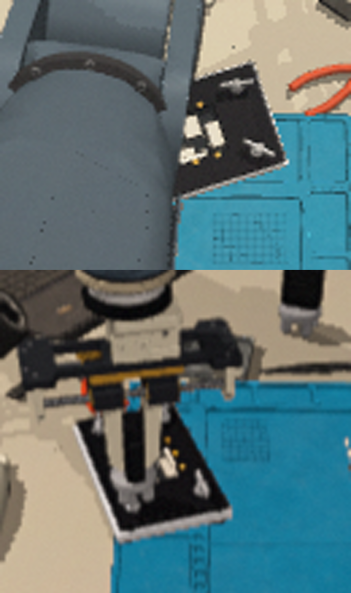

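The top half shows the front right nut turned about halfway, at (258,148). The side half shows the wrench straddling the back left nut at (133,495). Applying the correction, seating and turning.

Call:
servo_tool([
  [-0.5,1.8,0,0,0,0,-1],
  [-0.5,1.8,5,0,0,0,-1],
  [-0.5,1.8,8.5,0,0,0,-1],
  [-0.5,1.8,8.5,0,0,10,-1],
  [-0.5,1.8,8.5,0,0,20,-1],
  [-0.5,1.8,8.5,0,0,30,-1],
  [-0.5,1.8,8.5,0,0,40,-1],
  [-0.5,1.8,8.5,0,0,48,-1],
  [-0.5,1.8,8.5,0,0,48,-1],
])

```text
clock: 9.75
position: [542.7, -25.1, 76.1]
eef_rot: [3.141, -0.0, 0.951]
contact_force: [2.1, -0.8, -3.4]
width: 0.193
finger_force: 30.0
```

```bash
python3 -c "
from h import *
delta(541.6,-25.4,75,62.5)"
```

```text
t 9.75 pos [542.7 -25.1  76.1] rpy [179.9  -0.   54.5] q [-0.13  0.53  1.78 -0.    0.83  0.49] w 0.193 F [ 2.1 -0.8 -3.4] T [-0.14 -0.53  0.05] -> move [-0.8 -0.7  1.1 -8. ]
```

Back off and lift, then on to front left.

Call:
servo_tool([
  [0,0,0,0,0,-8,-1],
  [0,0,0,0,0,-8,-1],
  [0,0,-20,0,0,-8,-1],
  [0,0,-45,0,0,-8,-1],
  [0,0,-45,0,0,-8,-1],
])

```text
clock: 10.38
position: [543.1, -25.2, 122.4]
eef_rot: [3.139, -0.001, 1.089]
contact_force: [-0.3, 0.1, -2.2]
width: 0.193
finger_force: 30.0
```

```bash
python3 -c "
from h import *
delta(473.5,-48.1,110,102.5)"
```

```text
t 10.38 pos [543.1 -25.2 122.4] rpy [ 1.798e+02 -1.000e-01  6.240e+01] q [-0.13  0.46  1.76 -0.    0.92  0.35] w 0.193 F [-0.3  0.1 -2.2] T [-0.06  0.13 -0.04] -> move [-52.6 -51.   12.4 -40.1]
```

Call:
servo_tool([
  [-25,-25,0,0,0,-10,-1],
  [-52.4,-50.6,0,0,0,-20,-1],
  [-52.4,-50.6,0,0,0,-30,-1],
  [-52.4,-50.6,0,0,0,-40,-1],
  [-52.4,-50.6,20,0,0,-40,-1],
  [-52.4,-50.6,37,0,0,-40,-1],
  [-52.4,-50.6,37,0,0,-40,-1],
])

```text
clock: 11.25
position: [471.9, -47.9, 82.5]
eef_rot: [-3.138, -0.001, 1.788]
contact_force: [-0.2, -0.5, -1.8]
width: 0.193
finger_force: 30.0
```

```bash
python3 -c "
from h import *
delta(473.8,-48.1,75,102.5)"
```

```text
t 11.25 pos [471.9 -47.9  82.5] rpy [-1.798e+02 -1.000e-01  1.024e+02] q [-0.2   0.42  1.96 -0.    0.77 -0.42] w 0.193 F [-0.2 -0.5 -1.8] T [-0.14  0.02  0.01] -> move [-0.6  1.8  7.5 -0.1]
```

Call:
servo_tool([
  [-0.5,1.8,0,0,0,0,-1],
  [-0.5,1.8,5,0,0,0,-1],
  [-0.5,1.8,8,0,0,0,-1],
  [-0.5,1.8,8,0,0,10,-1],
  [-0.5,1.8,8,0,0,20,-1],
  [-0.5,1.8,8,0,0,30,-1],
  [-0.5,1.8,8,0,0,40,-1],
  [-0.5,1.8,8,0,0,48,-1],
  [-0.5,1.8,8,0,0,48,-1],
])

```text
clock: 12.38
position: [474.7, -48.3, 76.1]
eef_rot: [-3.141, 0.0, 0.951]
contact_force: [-1.1, 0.6, -1.4]
width: 0.191
finger_force: 30.0
```

```bash
python3 -c "
from h import *
delta(473.5,-48.1,75,62.5)"
```

```text
t 12.38 pos [474.7 -48.3  76.1] rpy [-180.     0.    54.5] q [-0.2   0.43  1.95 -0.    0.75  0.42] w 0.191 F [-1.1  0.6 -1.4] T [-0.11  0.36  0.01] -> move [-0.6 -1.1  1.1 -8. ]
```

Call:
servo_tool([
  [0,0,0,0,0,-8,-1],
  [0,0,0,0,0,-8,-1],
  [0,0,-20,0,0,-8,-1],
  [0,0,-45,0,0,-8,-1],
  [0,0,-45,0,0,-8,-1],
])

```text
clock: 13.0
position: [476.0, -48.4, 122.4]
eef_rot: [3.138, -0.001, 1.089]
contact_force: [0.3, 0.0, -1.4]
width: 0.19
finger_force: 30.0
```

```bash
python3 -c "
from h import *
delta(583.8,-150.7,120,102.5)"
```

```text
t 13.0 pos [476.  -48.4 122.4] rpy [ 1.798e+02 -1.000e-01  6.240e+01] q [-0.2   0.35  1.92  0.    0.86  0.28] w 0.19 F [ 0.3  0.  -1.4] T [-0.07  0.12 -0.02] -> move [-40.7 142.9   2.4 -40.1]
```

Call:
servo_tool([
  [-12,45,0,0,0,-10,-1],
  [-25,90,0,0,0,-20,-1],
  [-40.7,142.9,0,0,0,-30,-1],
  [-40.7,142.9,0,0,0,-40,-1],
  [-40.7,142.9,20,0,0,-40,-1],
  [-40.7,142.9,37,0,0,-40,-1],
  [-40.7,142.9,37,0,0,-40,-1],
])

```text
clock: 13.88
position: [581.9, -150.0, 82.2]
eef_rot: [-3.139, -0.002, 1.788]
contact_force: [-0.0, 0.2, -1.7]
width: 0.19
finger_force: 30.0
```

```bash
python3 -c "
from h import *
delta(583.8,-150.7,75,102.5)"
```

```text
t 13.88 pos [ 581.9 -150.    82.2] rpy [-1.798e+02 -1.000e-01  1.024e+02] q [-0.33  0.61  1.62  0.    0.92 -0.55] w 0.19 F [-0.   0.2 -1.7] T [-0.02  0.01 -0.06] -> move [-1.1  1.7  7.2 -0.1]
```

Call:
servo_tool([
  [-0.8,1.8,0,0,0,0,-1],
  [-0.8,1.8,5,0,0,0,-1],
  [-0.8,1.8,7.5,0,0,0,-1],
  [-0.8,1.8,7.5,0,0,10,-1],
  [-0.8,1.8,7.5,0,0,20,-1],
  [-0.8,1.8,7.5,0,0,30,-1],
  [-0.8,1.8,7.5,0,0,40,-1],
  [-0.8,1.8,7.5,0,0,48,-1],
  [-0.8,1.8,7.5,0,0,48,-1],
])

```text
clock: 15.0
position: [584.7, -150.9, 76.7]
eef_rot: [-3.141, 0.0, 0.951]
contact_force: [-0.5, -0.2, -1.4]
width: 0.191
finger_force: 30.0
```

```bash
python3 -c "
from h import *
delta(583.5,-150.7,75,62.5)"
```

```text
t 15.0 pos [ 584.7 -150.9   76.7] rpy [-180.     0.    54.5] q [-0.33  0.62  1.62 -0.    0.91  0.29] w 0.191 F [-0.5 -0.2 -1.4] T [-0.05  0.16 -0.01] -> move [-0.6 -1.1  1.7 -8. ]
```

Call:
servo_tool([
  [0,0,0,0,0,-8,-1],
  [0,0,0,0,0,-8,-1],
  [0,0,-20,0,0,-8,-1],
  [0,0,-45,0,0,-8,-1],
  [0,-200,-45,0,0,-8,-1],
  [0,-200,-45,0,0,-8,-1],
  [0,-200,-45,0,0,-8,-1],
  [0,-200,-45,0,0,-8,-1],
])

```text
clock: 16.0
position: [419.3, -32.9, 121.7]
eef_rot: [-3.14, 0.0, 1.09]
contact_force: [0.6, -0.7, -1.6]
width: 0.191
finger_force: 30.0
```

Run:
```python
from h import *
delta(515.4,-173.6,120,62.5)
for n in('top','side'):
    f=grab_frame(n); c=f['color'][130:220,220:330] if n=='top' else f['color'][140:240,190:310]
    cv2.imwrite(f'pics/h_{n}.png',cv2.resize(c,(540,int(540*c.shape[0]/c.shape[1])),interpolation=cv2.INTER_CUBIC))
a,b=cv2.imread('pics/h_top.png'),cv2.imread('pics/h_side.png')
cv2.imwrite('pics/h3.png',cv2.resize(np.vstack([a,b]),None,fx=.65,fy=.65))
```

```text
t 16.0 pos [419.3 -32.9 121.7] rpy [-179.9    0.    62.5] q [-0.19  0.26  2.06  0.    0.82  0.29] w 0.191 F [ 0.6 -0.7 -1.6] T [-0.1   0.05 -0.04] -> move [-80.3 150.2   1.7  -0. ]
```

View pics/h3.png

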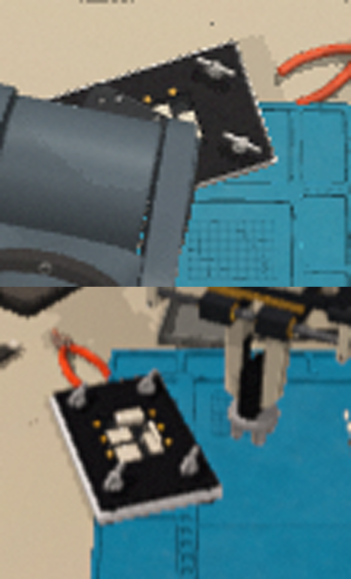

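All four nuts show wings turned about halfway (the two right ones in the top half, all four in the side half). Starting round 2 with front left, then back right.

```bash
python3 -c "
from h import *
delta(474.8,-48.3,120,62.5)"
```

```text
t 16.1 pos [422.  -34.1 122.2] rpy [179.9  -0.   62.5] q [-0.19  0.27  2.06  0.    0.82  0.29] w 0.191 F [ 0.1  0.3 -1.7] T [ 0.    0.04 -0.01] -> move [11.8 53.4  2.2 -0. ]
```

Call:
servo_tool([
  [11.8,53.4,0,0,0,0,-1],
  [11.8,53.4,0,0,0,0,-1],
  [11.8,53.4,20,0,0,0,-1],
  [11.8,53.4,37,0,0,0,-1],
  [11.8,53.4,37,0,0,0,-1],
  [11.8,53.4,37,0,0,0,-1],
])

```text
clock: 16.85
position: [475.5, -49.1, 85.2]
eef_rot: [3.141, -0.0, 1.089]
contact_force: [0.9, -0.1, -2.4]
width: 0.191
finger_force: 30.0
```

```bash
python3 -c "
from h import *
delta(474.8,-48.3,75,62.5)"
```

```text
t 16.85 pos [475.5 -49.1  85.2] rpy [180.   -0.   62.4] q [-0.2   0.42  1.95 -0.    0.77  0.28] w 0.191 F [ 0.9 -0.1 -2.4] T [-0.08  0.13 -0.01] -> move [ 0.4 -1.  10.2 -0.1]
```

Call:
servo_tool([
  [0.4,-0.8,4,0,0,0,-1],
  [0.4,-0.8,8,0,0,0,-1],
  [0.4,-0.8,9.5,0,0,0,-1],
  [0.4,-0.8,9.5,0,0,10,-1],
  [0.4,-0.8,9.5,0,0,20,-1],
  [0.4,-0.8,9.5,0,0,30,-1],
  [0.4,-0.8,9.5,0,0,40,-1],
  [0.4,-0.8,9.5,0,0,47,-1],
  [0.4,-0.8,9.5,0,0,51,-1],
  [0.4,-0.8,9.5,0,0,51,-1],
])

```text
clock: 18.1
position: [474.8, -48.4, 75.2]
eef_rot: [3.141, -0.001, 0.201]
contact_force: [2.9, -3.7, -5.0]
width: 0.19
finger_force: 30.0
```

```bash
python3 -c "
from h import *
delta(474.8,-48.3,75,11.5)"
```

```text
t 18.1 pos [474.8 -48.4  75.2] rpy [180.   -0.   11.5] q [-0.2   0.44  1.95 -0.    0.75  1.17] w 0.19 F [ 2.9 -3.7 -5. ] T [-0.93 -0.33  0.07] -> move [ 0.  -0.1  0.2 -0. ]
```

Call:
servo_tool([
  [0,0,0,0,0,4,-1],
  [0,0,0,0,0,4,-1],
])

```text
clock: 18.35
position: [474.7, -48.3, 75.2]
eef_rot: [3.141, -0.001, 0.132]
contact_force: [2.3, -4.6, -5.2]
width: 0.192
finger_force: 30.0
```

```bash
python3 -c "
from h import *
delta(474.8,-48.3,75,11.5)"
```

```text
t 18.35 pos [474.7 -48.3  75.2] rpy [180.   -0.    7.5] q [-0.2   0.44  1.95 -0.    0.75  1.24] w 0.192 F [ 2.3 -4.6 -5.2] T [-0.87 -0.33  0.04] -> move [ 0.1  0.   0.2 -4. ]
```

Call:
servo_tool([
  [0,0,0,0,0,-9,-1],
  [0,0,0,0,0,-9,-1],
  [0,0,-20,0,0,-9,-1],
  [0,0,-46,0,0,-9,-1],
  [0,0,-46,0,0,-19,-1],
  [0,0,-46,0,0,-29,-1],
  [0,0,-46,0,0,-39,-1],
  [0,0,-46,0,0,-49,-1],
  [0,0,-46,0,0,-55,-1],
  [0,0,-46,0,0,-55,-1],
])

```text
clock: 19.6
position: [474.2, -47.9, 121.2]
eef_rot: [-3.141, -0.0, 1.087]
contact_force: [0.5, -0.5, -2.3]
width: 0.191
finger_force: 30.0
```

Run:
```python
from h import *
delta(584.7,-150.9,120,62.5)
f=grab_frame('side'); W=cloud(f); X,Y,Z=W[...,0],W[...,1],W[...,2]
c=f['color'][110:230,190:310]; cv2.imwrite('pics/h4.png',cv2.resize(c,(480,480),interpolation=cv2.INTER_CUBIC))
```

```text
t 19.6 pos [474.2 -47.9 121.2] rpy [-180.    -0.    62.3] q [-0.2   0.36  1.93  0.    0.86  0.28] w 0.191 F [ 0.5 -0.5 -2.3] T [-0.07  0.11  0.02] -> move [-39.9 145.7   1.2  -0.2]
```

View pics/h4.png

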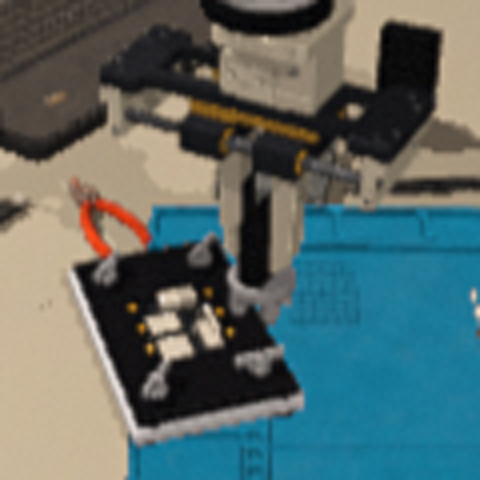

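The front left nut at (260,360) now lies along the fixture's x axis, so it is tight. Next is back right.

Call:
servo_tool([
  [-13,48,0,0,0,0,-1],
  [-27,97,0,0,0,0,-1],
  [-39.9,145.7,0,0,0,0,-1],
  [-39.9,145.7,0,0,0,0,-1],
  [-39.9,145.7,20,0,0,0,-1],
  [-39.9,145.7,36,0,0,0,-1],
  [-39.9,145.7,36,0,0,0,-1],
])

```text
clock: 20.52
position: [584.0, -150.1, 84.0]
eef_rot: [-3.139, 0.0, 1.089]
contact_force: [0.6, -0.3, -2.2]
width: 0.191
finger_force: 30.0
```

```bash
python3 -c "
from h import *
delta(584.5,-151,75,62.5)"
```

```text
t 20.52 pos [ 584.  -150.1   84. ] rpy [-179.8    0.    62.4] q [-0.33  0.61  1.61  0.    0.92  0.15] w 0.191 F [ 0.6 -0.3 -2.2] T [-0.06  0.11  0.04] -> move [-0.6  0.8  9.  -0.1]
```

Call:
servo_tool([
  [-0.6,0.8,4,0,0,0,-1],
  [-0.6,0.8,7,0,0,0,-1],
  [-0.6,0.8,8.5,0,0,0,-1],
  [-0.6,0.8,8.5,0,0,10,-1],
  [-0.6,0.8,8.5,0,0,20,-1],
  [-0.6,0.8,8.5,0,0,30,-1],
  [-0.6,0.8,8.5,0,0,40,-1],
  [-0.6,0.8,8.5,0,0,47,-1],
  [-0.6,0.8,8.5,0,0,54,-1],
  [-0.6,0.8,8.5,0,0,54,-1],
])

```text
clock: 21.78
position: [585.1, -151.5, 76.6]
eef_rot: [-3.141, 0.001, 0.148]
contact_force: [-1.9, 1.6, -2.3]
width: 0.19
finger_force: 30.0
```

```bash
python3 -c "
from h import *
delta(584.5,-151,75,7.5)"
```

```text
t 21.77 pos [ 585.1 -151.5   76.6] rpy [-1.8e+02  1.0e-01  8.5e+00] q [-0.33  0.62  1.61  0.    0.91  1.09] w 0.19 F [-1.9  1.6 -2.3] T [ 0.28  0.61 -0.01] -> move [-0.5 -0.6  1.6  1. ]
```

Call:
servo_tool([
  [0,0,0,0,0,-9,-1],
  [0,0,0,0,0,-9,-1],
  [0,0,-20,0,0,-9,-1],
  [0,0,-46,0,0,-9,-1],
  [0,0,-46,0,0,-19,-1],
  [0,0,-46,0,0,-29,-1],
  [0,0,-46,0,0,-39,-1],
  [0,0,-46,0,0,-49,-1],
  [0,0,-46,0,0,-54,-1],
  [0,0,-46,0,0,-54,-1],
])

```text
clock: 23.02
position: [585.7, -151.7, 122.8]
eef_rot: [3.141, -0.0, 1.088]
contact_force: [0.1, 0.5, -1.5]
width: 0.192
finger_force: 30.0
```

Run:
```python
from h import *
delta(515.5,-173.7,120,62.5)
f=grab_frame('side')
c=f['color'][110:230,190:310]; cv2.imwrite('pics/h5.png',cv2.resize(c,(480,480),interpolation=cv2.INTER_CUBIC))
```

```text
t 23.02 pos [ 585.7 -151.7  122.8] rpy [180.   -0.   62.3] q [-0.33  0.56  1.59  0.    1.    0.15] w 0.192 F [ 0.1  0.5 -1.5] T [-0.07  0.12 -0.06] -> move [-52.1 -52.    2.8  -0.2]
```

View pics/h5.png

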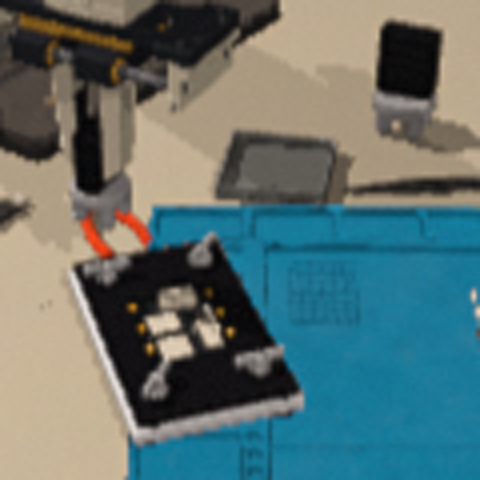

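The back right nut at (105,268) is now crosswise too. Next is front right.

Call:
servo_tool([
  [-26,-26,0,0,0,0,-1],
  [-52.1,-52,0,0,0,0,-1],
  [-52.1,-52,0,0,0,0,-1],
  [-52.1,-52,20,0,0,0,-1],
  [-52.1,-52,37,0,0,0,-1],
  [-52.1,-52,37,0,0,0,-1],
])

```text
clock: 23.82
position: [515.1, -173.4, 84.4]
eef_rot: [-3.139, 0.0, 1.089]
contact_force: [-0.7, 0.0, -1.5]
width: 0.194
finger_force: 30.0
```

```bash
python3 -c "
from h import *
delta(515.6,-173.7,75,62.5)"
```

```text
t 23.82 pos [ 515.1 -173.4   84.4] rpy [-179.9    0.    62.4] q [-0.41  0.52  1.78  0.    0.85  0.07] w 0.194 F [-0.7  0.  -1.5] T [-0.12  0.11  0.02] -> move [-0.   0.6  9.4 -0.1]
```

Call:
servo_tool([
  [0,0.6,4,0,0,0,-1],
  [0,0.6,7,0,0,0,-1],
  [0,0.6,8.8,0,0,0,-1],
  [0,0.6,8.8,0,0,10,-1],
  [0,0.6,8.8,0,0,20,-1],
  [0,0.6,8.8,0,0,30,-1],
  [0,0.6,8.8,0,0,40,-1],
  [0,0.6,8.8,0,0,47,-1],
  [0,0.6,8.8,0,0,54,-1],
  [0,0.6,8.8,0,0,54,-1],
])

```text
clock: 25.08
position: [516.0, -174.3, 77.0]
eef_rot: [3.141, -0.0, 0.148]
contact_force: [-0.0, -1.7, -2.6]
width: 0.194
finger_force: 30.0
```

```bash
python3 -c "
from h import *
delta(515.6,-173.7,75,7.5)"
```

```text
t 25.07 pos [ 516.  -174.3   77. ] rpy [180.   -0.    8.5] q [-0.41  0.53  1.78 -0.    0.83  1.01] w 0.194 F [-0.  -1.7 -2.6] T [-0.21  0.15  0.05] -> move [-0.3 -0.6  2.   1. ]
```

Call:
servo_tool([
  [0,0,0,0,0,-9,-1],
  [0,0,0,0,0,-9,-1],
  [0,0,-20,0,0,-9,-1],
  [0,0,-46,0,0,-9,-1],
  [0,0,-46,0,0,-19,-1],
  [0,0,-46,0,0,-29,-1],
  [0,0,-46,0,0,-39,-1],
  [0,0,-46,0,0,-49,-1],
  [0,0,-46,0,0,-54,-1],
  [0,0,-46,0,0,-54,-1],
])

```text
clock: 26.32
position: [515.9, -174.1, 122.9]
eef_rot: [3.142, -0.0, 1.088]
contact_force: [0.0, -1.1, -1.7]
width: 0.193
finger_force: 30.0
```

```bash
python3 -c "
from h import *
delta(542.7,-25.3,120,62.5)"
```

```text
t 26.32 pos [ 515.9 -174.1  122.9] rpy [180.   -0.   62.3] q [-0.41  0.46  1.75  0.    0.93  0.07] w 0.193 F [ 0.  -1.1 -1.7] T [-0.04  0.11 -0.02] -> move [144.2 -45.3   2.9  -0.2]
```

Call:
servo_tool([
  [48,-15,0,0,0,0,-1],
  [96,-30,0,0,0,0,-1],
  [144.2,-45.3,0,0,0,0,-1],
  [144.2,-45.3,0,0,0,0,-1],
  [144.2,-45.3,20,0,0,0,-1],
  [144.2,-45.3,37,0,0,0,-1],
  [144.2,-45.3,37,0,0,0,-1],
])

```text
clock: 27.2
position: [541.6, -25.8, 84.7]
eef_rot: [-3.139, 0.001, 1.088]
contact_force: [-0.4, -0.8, -0.3]
width: 0.191
finger_force: 30.0
```

```bash
python3 -c "
from h import *
delta(542.8,-25.4,75,62.5)"
```

```text
t 27.2 pos [541.6 -25.8  84.7] rpy [-1.799e+02  1.000e-01  6.230e+01] q [-0.13  0.51  1.78 -0.    0.85  0.35] w 0.191 F [-0.4 -0.8 -0.3] T [-0.11  0.12  0.04] -> move [ 0.9  0.9  9.7 -0.2]
```

Call:
servo_tool([
  [0.9,0.9,4,0,0,0,-1],
  [0.9,0.9,7,0,0,0,-1],
  [0.9,0.9,9,0,0,0,-1],
  [0.9,0.9,9,0,0,10,-1],
  [0.9,0.9,9,0,0,20,-1],
  [0.9,0.9,9,0,0,30,-1],
  [0.9,0.9,9,0,0,40,-1],
  [0.9,0.9,9,0,0,47,-1],
  [0.9,0.9,9,0,0,54,-1],
  [0.9,0.9,9,0,0,54,-1],
])

```text
clock: 28.45
position: [543.7, -25.4, 76.9]
eef_rot: [3.141, -0.0, 0.149]
contact_force: [-0.2, -4.6, -3.7]
width: 0.192
finger_force: 30.0
```

```bash
python3 -c "
from h import *
delta(515.6,-173.7,75,7.5)"
```

```text
t 28.45 pos [543.7 -25.4  76.9] rpy [180.   -0.    8.5] q [-0.13  0.53  1.78 -0.    0.83  1.29] w 0.192 F [-0.2 -4.6 -3.7] T [-0.95  0.06  0.07] -> move [-49.8 142.5   1.9   1. ]
```

Call:
servo_tool([
  [0,0,0,0,0,-9,-1],
  [0,0,0,0,0,-9,-1],
  [0,0,-20,0,0,-9,-1],
  [0,0,-50,0,0,-9,-1],
  [0,0,-50,0,0,-9,-1],
])

```text
clock: 29.08
position: [544.7, -24.9, 128.6]
eef_rot: [3.14, -0.004, 0.303]
contact_force: [-0.1, -0.4, -2.7]
width: 0.192
finger_force: 30.0
```

```bash
python3 -c "
from h import *
delta(456,-333.5,124,-21.5)"
```

```text
t 29.07 pos [544.7 -24.9 128.6] rpy [179.9  -0.2  17.4] q [-0.13  0.45  1.75  0.    0.94  1.14] w 0.192 F [-0.1 -0.4 -2.7] T [-0.02  0.16 -0.02] -> move [-176.8  268.1    4.6   38.9]
```

Call:
servo_tool([
  [-30,45,0,0,0,10,-1],
  [-65,95,0,0,0,20,-1],
  [-100,150,0,0,0,30,-1],
  [-135,205,0,0,0,38.9,-1],
  [-160,243,0,0,0,38.9,-1],
  [-176.8,268.1,0,0,0,38.9,-1],
  [-176.8,268.1,0,0,0,38.9,-1],
  [-176.8,268.1,0,0,0,38.9,-1],
])

```text
clock: 30.08
position: [455.2, -332.8, 126.0]
eef_rot: [-3.141, 0.001, -0.375]
contact_force: [1.0, -0.0, -1.5]
width: 0.194
finger_force: 30.0
```

Run:
```python
from h import *
delta(456,-333.5,44.5,-21.5)
for n in('top','side'):
    f=grab_frame(n); c=f["color"].astype(int); g=c.mean(-1); sat=np.ptp(c,-1)
    v,u=np.mgrid[:384,:512].astype(float); P=ray(f,u,v,43.)
    for nm,x,y in(("FL",474,-48.5),("FR",515,-174),("BL",541.5,-25.5),("BR",583.5,-151)):
        m=(np.hypot(P[...,0]-x,P[...,1]-y)<21)&(g>75)&(sat<40); p=P[m][:,:2]
        w,V=np.linalg.eigh(np.cov(p.T)); a=np.degrees(np.arctan2(V[1,1],V[0,1]))%180
        print(n,nm,m.sum(),p.mean(0).round(1),"theta",((108.4-a)+30)%180-30,"ratio",np.sqrt(w[1]/w[0]).round(1))
```

```text
t 30.07 pos [ 455.2 -332.8  126. ] rpy [-1.80e+02  1.00e-01 -2.15e+01] q [-0.71  0.49  1.7   0.    0.96  1.23] w 0.194 F [ 1.  -0.  -1.5] T [-0.01  0.12 -0.03] -> move [ 1.   0.4 81.5  0. ]
top FL 42 [471.5 -49.1] theta 87.74753172843921 ratio 2.6
top FR 42 [ 512.6 -173.6] theta 89.84227401666746 ratio 2.7
top BL 45 [543.1 -25.4] theta 88.25525986658894 ratio 2.6
top BR 50 [ 584.6 -150. ] theta 89.84770449579466 ratio 2.3
side FL 52 [473.  -44.3] theta 73.23912458323056 ratio 1.6
side FR 49 [ 514.  -169.6] theta 63.20155987726872 ratio 1.3
side BL 58 [540.5 -21.7] theta 68.94922282379108 ratio 1.4
side BR 53 [ 583.6 -148.7] theta 79.29356885590391 ratio 1.3
```

All four nuts read about 88–90° in the top view, so they are tight. Setting the wrench down in the tray.

Call:
servo_tool([
  [1,0.4,40,0,0,0,-1],
  [1,0.4,70,0,0,0,-1],
  [1,0.4,78,0,0,0,-1],
  [1,0.4,80.5,0,0,0,-1],
  [1,0.4,81.5,0,0,0,-1],
  [1,0.4,81.5,0,0,0,-1],
])

```text
clock: 30.92
position: [456.5, -334.7, 46.2]
eef_rot: [3.141, -0.001, -0.374]
contact_force: [-0.1, 0.2, -1.4]
width: 0.19
finger_force: 30.0
```

```bash
python3 -c "
from h import *
delta(456,-333.5,44,-21.5)"
```

```text
t 30.93 pos [ 456.5 -334.7   46.2] rpy [ 1.80e+02 -1.00e-01 -2.14e+01] q [-0.71  0.61  1.73 -0.    0.8   1.23] w 0.19 F [-0.1  0.2 -1.4] T [-0.05  0.17  0.01] -> move [-0.9 -0.9  2.2  0.1]
```

Call:
servo_tool([
  [0,0,1.5,0,0,0,-1],
  [0,0,2.2,0,0,0,-1],
  [0,0,2.2,0,0,0,-1],
])

```text
clock: 31.3
position: [456.5, -334.7, 44.1]
eef_rot: [3.141, -0.001, -0.374]
contact_force: [-2.4, 1.0, 7.0]
width: 0.192
finger_force: 30.0
```

Call:
servo_tool([
  [0,0,0,0,0,0,0.2],
  [0,0,0,0,0,0,0.2],
  [0,0,0,0,0,0,0.2],
  [0,0,0,0,0,0,0.2],
  [0,0,-20,0,0,0,0.2],
  [0,0,-60,0,0,0,0.2],
  [0,0,-120,0,0,0,0.2],
  [-150,0,-150,0,0,0,0.2],
  [-150,0,-150,0,0,0,0.2],
  [-150,0,-150,0,0,0,0.2],
  [-150,0,-150,0,0,0,0.2],
  [-150,0,-150,0,0,0,0.2],
])

```text
clock: 32.8
position: [317.2, -280.1, 193.3]
eef_rot: [3.141, -0.001, -0.374]
contact_force: [-0.2, -0.9, -0.2]
width: 0.598
finger_force: 0.0
```

Run:
```python
from h import *
delta(456,-333.5,200,-21.5)
for n in('top','side'):
    f=grab_frame(n); W=cloud(f); X,Y,Z=W[...,0],W[...,1],W[...,2]
    q=(X>395)&(X<520)&(Y>-385)&(Y<-275)&(Z<95)
    zt=np.nanpercentile(Z[q],99); t=q&(Z>zt-8)
    rc=cv2.minAreaRect(W[t][:,:2].astype(np.float32)); print(n,zt.round(1),np.round(rc[0],1),np.round(rc[1],1),round(rc[2],1))
```

```text
t 32.8 pos [ 317.2 -280.1  193.3] rpy [180.   -0.  -21.5] q [-0.83  0.15  1.99  0.    1.    1.11] w 0.598 F [-0.2 -0.9 -0.2] T [ 0.03  0.19 -0.02] -> move [148.7  -1.   -6.7   0. ]
top 81.7 [ 453.1 -333.5] [18.2 39.5] 71.4
side 81.9 [ 452.3 -332.7] [18.5 36.5] 65.9
```

The wrench stands upright in the tray: its top is at 81 mm and its centre about where it started. The arm is clear, so I'm handing in.

```bash
python3 -c "
from h import *
print(r.close_job())"
```

```text
the job is handed in; nothing more can be done
None
```

I turned all four nuts halfway and then to their stops in cross order (about 88–90° in the top view), stood the wrench upright back in its tray, and handed the job in at about 33 s; it gave no verdict.

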